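# Clamp a bar in the marking-out fixture to the click

### The job

Gently slide the aluminium bar in the marking-out fixture fully home against the red end stop, without ramming it. Then clamp it by turning the round black knob clockwise until its slip clutch clicks over, and stop there: turned on past the click it locks and over-tightens. Let go of the knob, and leave the tools around it where they lie.

Things in the scene. Friction and masses are not known exactly. Their poses are not given: they have to be found in the camera images.
- fixture: Fixed steel fixture. Origin on the table under the clamp axis; x runs along the bar to the stop, z up. Base plate 12 mm thick, from x -80 to +75 mm, 100 mm wide. Blue bridge over the origin: 34 mm along x, 100 mm along y, 56 to 74 mm above the table. Guide rails 22 mm either side of the middle, tops 20 mm above the table, x -80 to +40 mm, give the bar 4 mm of play each side.
- stop: The fixture's rigid red end stop, 15 x 60 x 34 mm, fixed on the base plate; origin at the centre of its underside, 62.5 mm along the fixture's +x from its origin.
- stop_face (a point): Middle of the red stop's face that the bar must touch: 55 mm along the fixture's +x from its origin, 25 mm above the table; axes as the fixture's. The stop is rigid, 60 mm wide, top 46 mm above the table.
- bar: Loose aluminium bar, 130 (its x) x 36 (its y) x 25 mm high, about 0.25 to 0.45 kg, lying on the base plate between the guides and under the bridge, short of the stop by some 15 to 45 mm. Origin: centre of its underside (12 mm above the table). Its near end sticks out from under the bridge on the fixture's -x side and can be pushed.
- bar_far_end (a point): Centre of the bar's far end face (+x), which must touch the stop.
- bar_near_end (a point): Centre of the bar's near end face (-x), where it can be pushed with the closed fingers; 12.5 mm above its underside.
- knob_grip (a point): On the axis of the black ribbed knob (40 mm across, 84 to 112 mm above the table) at the height to grip, 105 mm above the table; free around it above 74 mm. Its x axis points to the red mark and turns with the knob; z up. The knob keeps its height; clockwise from above tightens. Standing still, friction can make the torque read up to 0.5 N m lower than while turning.
- knob: The knob; origin amid its underside. It takes 0.26 N m while the pad runs down; once the pad presses, up to 0.44 within 0.5 rad. There its over-centre clutch slips: over 0.4 rad of turn the torque holds, then drops to 0 or below (the click); 0.1 rad on it is solid again, and 0.25 rad more over-tightens. It stays clicked; let go, it holds. Hidden knob_mark and screw_mark part by slip.
- pad: Round rubber clamp pad, 22 mm across, under the bridge on the knob's axis; origin at the centre of its underside. Starts 39 to 44 mm above the table (2 to 7 mm above the bar's top at 37 mm); comes down 4 mm per radian of knob turn, so it meets the bar after 0.6 to 1.6 rad; sprung, so that pressing builds up over half a radian.
- try_square: Bystander: steel try square, blade 100 x 22 mm, lying flat left (+y) of the fixture. Leave alone.
- scriber: Bystander: thin dark scriber 145 mm long, 8 mm thick, lying right (-y) of the fixture. Leave alone.
- hammer: Bystander: hammer lying to the left. Leave alone.
- file: Bystander: flat file with wooden handle, 310 mm long, lying to the right. Leave alone.
Mind the look-alikes: they are no part of the job. Leave any blue or orange look-alike of the bar alone.

How it is judged (in metres and radians):
On the way, in this order (a step that is already met when the one before it is completed fails the run):
1. the bar is fully home against the red stop, flat between the guides (x of bar_far_end in the frame of stop_face above -0.002 m and angle between the x axis of bar and the x axis of fixture, either way round below 0.06 rad and z of bar_far_end in the frame of stop_face below 0.003 m), for 0.2 s.
2. the pad presses on the home bar and the clutch has clicked (all of step 1 and distance between knob_mark and screw_mark above 0.0041 m and contact force between pad and bar above 20 N), for 0.2 s.
At the end, for the whole second after the job is handed in: The bar's far end is within 2 mm of the stop, the bar flat, at rest and in line with the fixture (0.06 rad); the clutch has clicked (gone over centre, marks over 4.1 mm apart) and the pad presses the bar with more than 20 N (and never over 75 N); the knob is released (all of step 2 and linear speed of bar below 0.01 m/s); the robot touches nothing.
It fails at once if the bar is rammed into the stop with more than 25 N (contact force between bar and stop above 25 N).
It fails at once if the clamp is over-tightened past the click: the pad presses the bar with more than 75 N (contact force between pad and bar above 75 N).
It fails at once if a tool lying around is shifted by more than 20 mm (distance of any of try_square, scriber, hammer, file from where it was at the start of the episode above 0.02 m).
It also fails if it takes over 67 s, if anything falls off the work surface, if the arm or the gripper's body presses on something with over 40 N, if the wrist force passes 120 N, or if a joint passes its speed limit or range.

### The arm

A 7-joint arm with a two-finger parallel gripper is mounted at the origin on the work surface. World frame = base frame: x ahead of the robot, y to its left, z up, the work surface at z = 0. Lengths are in m, angles in degrees, forces in N, time in s.
With the tool pointing down it reaches from about 0.4 to 0.85 m from the base axis. Payload 10.4 kg.
Tool frame: the origin (TCP) lies at the very end of the fingers, on their centre line; the grasp point (between the pads) lies 19 mm behind it (env.pinch_z is the distance from the TCP to the grasp point, in m); z points along the fingers, y is the line along which they close (so a half turn about z gives the same grasp; the last joint's range is limited). The gripper opens to 87 mm and grips with 3 to 60 N. Pads are 19 mm wide; open, the fingers measure 117 mm over their backs; the gripper's body (75 mm by 190 mm) begins 51 mm behind the grasp point.
Start: joints at [-71.196, 19.034, -3.707, 83.658, 1.238, 77.344, -5.071], TCP at [0.215, 0.587, 0.223] pointing down, gripper open.
Joint ranges: [-148.97, 148.97], [-28.65, 121.19], [-84.17, 76.75], [9.2, 138.47], [-72.65, 252.65], [3.7, 117.97], [-149.18, 149.18]. Speed limits (degrees/s): [127.2, 127.2, 159.86, 159.86, 180, 180, 180].

### API

Orientations are given as a 3x3 rotation matrix whose columns are the frame's x, y, z axes.
In Python, from rig import env, grab_frame gives the robot as it stands. The module is installed in compiled form; this text tells all that it offers.
- The arm moves only by the tool step_arm, never from a script. Its argument "moves" is a list of rows, each an object with "delta_pos": the shift along the tool's x, y, z in units of 40 mm (1.0 is 40 mm), a list of three; "rot": the turn, a rotation vector about the tool's x, y, z in units of 6 degrees (1.0 is 6 degrees), a list of three; "claw": the finger opening in mm, from 0 to 87. In form: [{"delta_pos": [dx, dy, dz], "rot": [rx, ry, rz], "claw": claw}, ...]. A call has 1 to 5 rows; each row shifts and turns the commanded pose from where the row before left it, along the tool's axes as they then stand; what a row does not reach is not made up. A row lasts 1/12 s, in which the tool goes at most 41.7 mm and 7.16 degrees, less where a joint would pass 70% of its speed; a pose out of reach is approached as far as the arm can. A call is refused whole if a number of a shift passes 1 or a number of a turn 1, either way. A call with a gripper value outside its range is refused whole. The fingers move at their own pace and stop on an object; the grip force is fixed at half the most. Time passes only in rows, so rows that do not move let the fingers close. It gives the time, the measured TCP pose, the force, the opening and the grip force at its end, in the units of the state.
- env.observe(): the state, without advancing time (a new reading comes with each control period).
- grab_frame(name): name is "scene" or "top"; returns a dict with "pixels" (480x640x3 uint8, red, green, blue), "range_z" (480x640 float32, m along the optical axis (not along the pixel's ray), 0 where there is no reading), "vertical_fov" (degrees; the focal length in pixels is half the picture's height over the tangent of half this angle, whatever the lens; pixels are square), "cx", "cy" (the principal point, pixels), "distortion" ([k1, k2, p1, p2, k3] as OpenCV has them; the pictures are not rectified), "world_to_cam" (4x4, takes a point from world to camera coordinates). Camera axes: x right, y up, looking along -z (the intrinsics and any distortion apply to the point x, -y, -z); pixel columns grow to the right and rows downward; lengths in m; the calibration is good to about 2 mm. A picture is of the moment at which its call begins.
- env.finish_job(): hands the job in; it is judged then, once.
The state is a dict: "t": time; "joint_positions": joint angles; "qvel": joint speeds; "joint_torque": joint torques, N m; "eef_pos": TCP position; "eef_rot": TCP orientation; "wrist_force": force on the tool from outside, world axes, zero at the start; "moment": the same for the moment, N m; "gripper_width": finger opening in m; "finger_force": force on a finger pad.
Only numpy, scipy, OpenCV 4.12 (cv2) and the standard library are available. Lean on these libraries where they do the work, as an engineer would, in place of code of your own. Each camera call takes 0.05 s, during which the arm holds its last target. There are 200 camera calls.

## Working session

There is one attempt and no reset: what is moved stays moved. The work goes in short steps, Python scripts to look and compute and a tool call to move; the robot and the scene stay as the last step left them, time stands still between calls to the robot, and variables do not carry over. Pictures are saved under pics/ and viewed, at most 10 in all, crops included, and the job is handed in when it is done.

Besides the shell and the picture viewer there is one more tool, called after "Call:" as a command line: name --argument value ..., lists and objects as JSON in quotes. step_arm: Moves the arm, as the interface text tells. Its arguments: {"type":"object","properties":{"moves":{"type":"array","items":{"type":"object","properties":{"delta_pos":{"type":"array","items":{"type":"number"}},"rot":{"type":"array","items":{"type":"number"}},"claw":{"type":"number"}}}}},"required":["moves"]}

```bash
mkdir -p pics; cat > h.py <<'E'
import numpy as np, cv2
from rig import env, grab_frame
def cam(f):
    h,w=f["pixels"].shape[:2]; fl=h/2/np.tan(np.radians(f["vertical_fov"])/2)
    K=np.array([[fl,0,f["cx"]],[0,fl,f["cy"]],[0,0,1.]]); return K,np.array(f["distortion"],float),np.array(f["world_to_cam"])
def rays(f,px):
    K,D,T=cam(f); n=cv2.undistortPoints(np.float64(px).reshape(-1,1,2),K,D).reshape(-1,2)
    d=np.c_[n[:,0],-n[:,1],-np.ones(len(n))]; R=T[:3,:3]
    return -R.T@T[:3,3], d@R
def onplane(f,px,z):
    o,d=rays(f,px); return o+d*((z-o[2])/d[:,2])[:,None]
def cloud(f):
    h,w=f["range_z"].shape; v,u=np.mgrid[:h,:w]; o,d=rays(f,np.c_[u.ravel(),v.ravel()])
    return (o+d*f["range_z"].reshape(-1,1)).reshape(h,w,3)
def save(f,n): cv2.imwrite(n,f["pixels"][:,:,::-1])
E
python3 - <<'E'
from h import *
for n in("scene","top"):
    f=grab_frame(n); save(f,f"pics/{n}0.png"); np.savez(f"{n}0.npz",**f); print(n,rays(f,[[320,240]]),f["distortion"],(f["range_z"]>0).mean())
s=env.observe(); print({k:np.round(v,3) for k,v in s.items()}, env.pinch_z)
E
```

```text
scene (array([ 1.0132706 , -0.5973206 ,  0.83194331]), array([[-0.41154002,  0.56959214, -0.71177207]])) [0.01200037 0.         0.         0.         0.        ] 0.996259765625
top (array([0.38907671, 0.00231582, 1.43874666]), array([[ 0.12857432, -0.00773616, -0.99185465]])) [0.0496252 0.        0.        0.        0.       ] 0.9958203125
{'t': np.float64(0.1), 'joint_positions': array([-71.194,  19.07 ,  -3.707,  83.702,   1.237,  77.345,  -5.071]), 'qvel': array([ 0.044, -0.085,  0.031, -0.158,  0.071, -0.013,  0.06 ]), 'joint_torque': array([ 2.0000e-03, -6.2455e+01,  2.5000e-02, -3.9072e+01, -6.1000e-02,
        3.6000e-02,  0.0000e+00]), 'eef_pos': array([0.215, 0.587, 0.222]), 'eef_rot': array([[-0.939,  0.344, -0.   ],
       [ 0.344,  0.939, -0.001],
       [-0.   , -0.001, -1.   ]]), 'wrist_force': array([0.768, 0.036, 0.254]), 'moment': array([ 0.01 , -0.017,  0.033]), 'finger_force': np.float64(0.0), 'gripper_width': np.float64(0.087)} 0.0187
```

View pics/scene0.png

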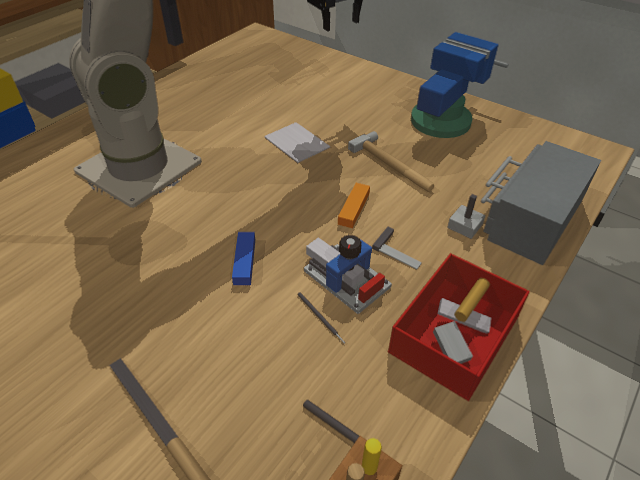

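View pics/top0.png

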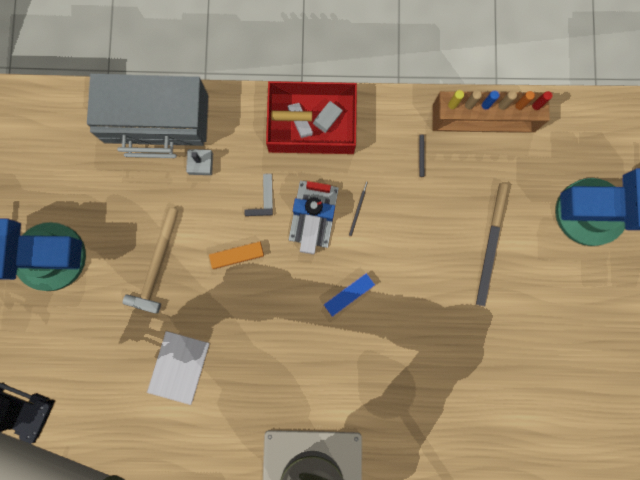

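The scene view shows the fixture at about (348,270), with the black knob at (349,243) and the red stop at (372,285). In the top view the stop is at (319,187), the knob at (314,205) and the bar's near end at (309,250). Next I measure these.

```bash
python3 - <<'E'
from h import *
for n in("top","scene"):
    f=dict(np.load(f"{n}0.npz")); P=cloud(f); im=f["pixels"].astype(int)
    if n=="top": u0,u1,v0,v1=280,350,175,265
    else: u0,u1,v0,v1=295,395,225,315
    sub=np.zeros(P.shape[:2],bool); sub[v0:v1,u0:u1]=1
    r,g,b=im[...,0],im[...,1],im[...,2]
    z=P[...,2]
    def show(name,m):
        q=P[m&sub]; print(n,name,len(q),np.median(q,0).round(4),q.min(0).round(3),q.max(0).round(3)); return q
    show("knobtop",(abs(z-.112)<.004))
    redm=(r>100)&(g<70)&(b<70)&sub
    q=show("redtop",redm&(abs(z-.046)<.004))
    blue=(b>100)&(r<90)&sub
    q2=show("blue",blue&(abs(z-.074)<.004))
    bar=sub&(abs(z-.037)<.004)&(abs(r-b)<40)&(r>90)
    q3=show("bar",bar)
    for nm,m in(("redtop",redm&(abs(z-.046)<.004)),("bluetop",blue&(abs(z-.074)<.004)),("bar",bar),("knob",sub&(abs(z-.112)<.004))):
        k,l,s,c=cv2.connectedComponentsWithStats(m.astype(np.uint8))
        for i in range(1,k):
            if s[i,4]>15:
                pts=P[l==i][:,:2].astype(np.float32); print(nm,s[i],cv2.minAreaRect(pts*1000))
    c=f["pixels"][v0:v1,u0:u1,::-1]; cv2.imwrite(f"pics/{n}_c.png",cv2.resize(c,None,fx=6,fy=6,interpolation=cv2.INTER_CUBIC))
E
```

```text
top knobtop 193 [0.6452 0.0098 0.1119] [ 0.625 -0.009  0.108] [0.663 0.029 0.116]
top redtop 113 [ 0.7046 -0.0035  0.0456] [ 0.694 -0.031  0.042] [0.715 0.026 0.05 ]
top blue 266 [0.6423 0.023  0.0741] [ 0.622 -0.041  0.07 ] [0.665 0.058 0.078]
top bar 440 [0.5857 0.0168 0.0368] [ 0.541 -0.005  0.033] [0.633 0.04  0.041]
redtop [307 182  24   9 112] ((705.4090576171875, -2.031881332397461), (57.73744583129883, 15.09901237487793), 81.31059265136719)
bluetop [293 199  16  15 134] ((648.7073364257812, 38.10380172729492), (38.40805435180664, 33.08091354370117), 80.12390899658203)
bluetop [319 204  16  14 132] ((638.3525390625, -22.8586483001709), (33.646461486816406, 32.03734588623047), 82.9574966430664)
bar [300 215  20  38 440] ((587.1880493164062, 17.269508361816406), (35.970375061035156, 91.37671661376953), 82.41492462158203)
knob [305 197  17  17 193] ((643.8924560546875, 9.949238777160645), (38.69393539428711, 37.569610595703125), 1.0513814687728882)
scene knobtop 270 [0.6471 0.0077 0.112 ] [ 0.625 -0.011  0.108] [0.665 0.03  0.116]
scene redtop 187 [ 0.7071 -0.0017  0.0463] [ 0.69
[... 267 characters left out ...]
25), (58.829471588134766, 15.35357666015625), 79.50627899169922)
bluetop [358 240  14  17  96] ((660.24267578125, 44.24493408203125), (23.60860252380371, 44.543148040771484), 28.275880813598633)
bluetop [326 255  14  18 118] ((640.5482788085938, -20.968387603759766), (34.60258483886719, 32.34422302246094), 80.1483383178711)
bar [306 237  34  25 412] ((574.0547485351562, 20.355867385864258), (39.2022590637207, 65.6873550415039), 83.18318176269531)
bar [345 265  19  15 143] ((660.557373046875, 9.708924293518066), (38.00905227661133, 22.656749725341797), 79.52145385742188)
knob [339 235  23  17 270] ((645.633544921875, 8.854196548461914), (39.78487014770508, 40.5921516418457), 5.53583288192749)
```

View pics/top_c.png

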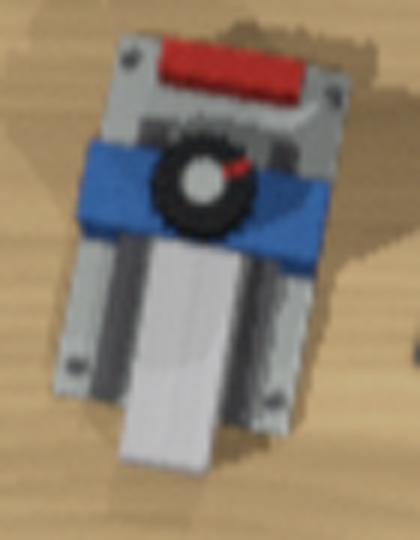

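View pics/scene_c.png

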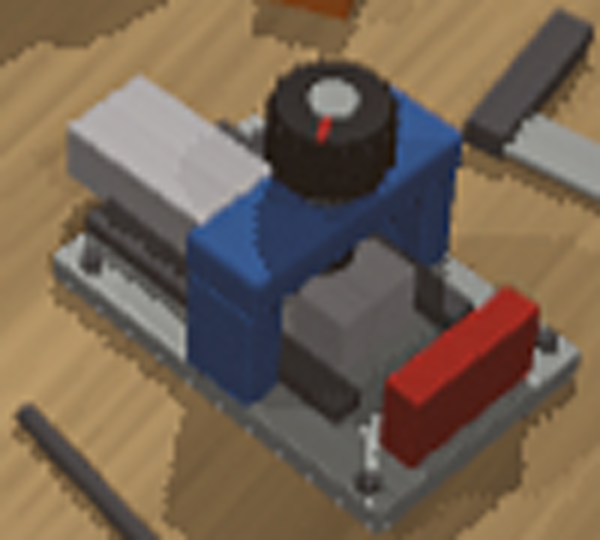

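Measured fixture origin is about (0.645, 0.0095) with a yaw of about -9.7°. The bar's near end is about (0.542, 0.023), leaving a gap of about 29 mm to the stop. The sizes match those given: knob 39 mm, stop 58×15 mm, bar 36 mm wide. I'll align the tool, close the fingers and travel over.

Call:
step_arm --moves '[{"delta_pos": [0,0,0],"rot": [0,0,-0.87],"claw": 0},{"delta_pos": [0,0,0],"rot": [0,0,-0.87],"claw": 0},{"delta_pos": [-0.25,-0.32,0],"rot": [0,0,0],"claw": 0},{"delta_pos": [-0.48,-0.62,0],"rot": [0,0,0],"claw": 0},{"delta_pos": [-0.48,-0.62,0],"rot": [0,0,0],"claw": 0}]'

```text
t: 0.52
eef_pos: [0.2515, 0.5167, 0.2217]
eef_rot: [[-0.986, 0.166, -0.001], [0.166, 0.986, -0.001], [0.001, -0.001, -1.0]]
wrist_force: [1.3, -1.1, -0.6]
gripper_width: 0.0612
finger_force: 0.0
```

Call:
step_arm --moves '[{"delta_pos": [-0.48,-0.62,0],"rot": [0,0,0],"claw": 0},{"delta_pos": [-0.48,-0.62,0],"rot": [0,0,0],"claw": 0},{"delta_pos": [-0.48,-0.62,0],"rot": [0,0,0],"claw": 0},{"delta_pos": [-0.48,-0.62,0],"rot": [0,0,0],"claw": 0},{"delta_pos": [-0.48,-0.62,0],"rot": [0,0,0],"claw": 0}]'

```text
t: 0.93
eef_pos: [0.3262, 0.3773, 0.2223]
eef_rot: [[-0.986, 0.168, -0.0], [0.168, 0.986, -0.0], [0.0, -0.0, -1.0]]
wrist_force: [1.8, 0.4, 0.3]
gripper_width: 0.0284
finger_force: 0.0
```

Call:
step_arm --moves '[{"delta_pos": [-0.48,-0.62,0],"rot": [0,0,0],"claw": 0},{"delta_pos": [-0.48,-0.62,0],"rot": [0,0,0],"claw": 0},{"delta_pos": [-0.48,-0.62,0],"rot": [0,0,0],"claw": 0},{"delta_pos": [-0.48,-0.62,0],"rot": [0,0,0],"claw": 0},{"delta_pos": [-0.48,-0.62,0],"rot": [0,0,0],"claw": 0}]'

```text
t: 1.35
eef_pos: [0.4, 0.239, 0.2224]
eef_rot: [[-0.986, 0.168, -0.0], [0.168, 0.986, 0.0], [0.0, -0.0, -1.0]]
wrist_force: [0.6, -0.1, 0.3]
gripper_width: 0.0018
finger_force: 0.0
```

Call:
step_arm --moves '[{"delta_pos": [-0.455,-0.585,0],"rot": [0,0,0],"claw": 0},{"delta_pos": [-0.455,-0.585,0],"rot": [0,0,0],"claw": 0},{"delta_pos": [-0.455,-0.585,0],"rot": [0,0,0],"claw": 0},{"delta_pos": [-0.455,-0.585,0],"rot": [0,0,0],"claw": 0},{"delta_pos": [-0.455,-0.585,0],"rot": [0,0,0],"claw": 0}]'

```text
t: 1.77
eef_pos: [0.47, 0.1086, 0.2224]
eef_rot: [[-0.986, 0.168, -0.0], [0.168, 0.986, 0.0], [0.0, 0.0, -1.0]]
wrist_force: [0.9, 0.9, -0.5]
gripper_width: 0.0004
finger_force: 0.0
```

Call:
step_arm --moves '[{"delta_pos": [-0.455,-0.585,0],"rot": [0,0,0],"claw": 0},{"delta_pos": [-0.455,-0.585,0],"rot": [0,0,0],"claw": 0},{"delta_pos": [-0.455,-0.585,0],"rot": [0,0,0],"claw": 0},{"delta_pos": [0,0,0.7],"rot": [0,0,0],"claw": 0},{"delta_pos": [0,0,0.7],"rot": [0,0,0],"claw": 0}]'

```text
t: 2.18
eef_pos: [0.5132, 0.0297, 0.1668]
eef_rot: [[-0.985, 0.171, 0.003], [0.171, 0.985, 0.0], [-0.003, 0.001, -1.0]]
wrist_force: [0.6, 1.2, -0.7]
gripper_width: 0.0007
finger_force: 0.0
```

Call:
step_arm --moves '[{"delta_pos": [0,0,0.7],"rot": [0,0,0],"claw": 0},{"delta_pos": [0,0,0.7],"rot": [0,0,0],"claw": 0},{"delta_pos": [0,0,0.7],"rot": [0,0,0],"claw": 0},{"delta_pos": [0,0,0.7],"rot": [0,0,0],"claw": 0},{"delta_pos": [0,0,0.7],"rot": [0,0,0],"claw": 0}]'

```text
t: 2.6
eef_pos: [0.5114, 0.0316, 0.0251]
eef_rot: [[-0.986, 0.168, -0.0], [0.168, 0.986, -0.0], [0.0, -0.0, -1.0]]
wrist_force: [-0.9, 0.2, 0.6]
gripper_width: 0.0005
finger_force: 0.0
```

Call:
step_arm --moves '[{"delta_pos": [-0.1,0,0],"rot": [0,0,0],"claw": 0},{"delta_pos": [-0.1,0,0],"rot": [0,0,0],"claw": 0},{"delta_pos": [-0.1,0,0],"rot": [0,0,0],"claw": 0},{"delta_pos": [-0.1,0,0],"rot": [0,0,0],"claw": 0},{"delta_pos": [-0.05,0,0],"rot": [0,0,0],"claw": 0}]'

```text
t: 3.02
eef_pos: [0.5312, 0.0288, 0.0282]
eef_rot: [[-0.986, 0.168, 0.002], [0.168, 0.986, 0.001], [-0.002, 0.001, -1.0]]
wrist_force: [-3.1, -0.6, 1.7]
gripper_width: 0.0004
finger_force: 1.3
```

Call:
step_arm --moves '[{"delta_pos": [-0.05,0,0],"rot": [0,0,0],"claw": 0},{"delta_pos": [-0.05,0,0],"rot": [0,0,0],"claw": 0},{"delta_pos": [-0.05,0,0],"rot": [0,0,0],"claw": 0},{"delta_pos": [-0.05,0,0],"rot": [0,0,0],"claw": 0},{"delta_pos": [-0.05,0,0],"rot": [0,0,0],"claw": 0}]'

```text
t: 3.43
eef_pos: [0.5395, 0.027, 0.0266]
eef_rot: [[-0.986, 0.168, -0.0], [0.168, 0.986, 0.0], [0.0, 0.0, -1.0]]
wrist_force: [-3.0, 0.1, 1.6]
gripper_width: 0.0004
finger_force: 1.3
```

Call:
step_arm --moves '[{"delta_pos": [-0.05,0,0],"rot": [0,0,0],"claw": 0},{"delta_pos": [-0.05,0,0],"rot": [0,0,0],"claw": 0},{"delta_pos": [-0.05,0,0],"rot": [0,0,0],"claw": 0},{"delta_pos": [-0.05,0,0],"rot": [0,0,0],"claw": 0},{"delta_pos": [-0.05,0,0],"rot": [0,0,0],"claw": 0}]'

```text
t: 3.85
eef_pos: [0.5494, 0.0252, 0.0265]
eef_rot: [[-0.986, 0.168, -0.0], [0.168, 0.986, 0.0], [0.0, 0.0, -1.0]]
wrist_force: [-3.3, -0.6, 2.1]
gripper_width: 0.0001
finger_force: 1.4
```

```bash
cat > m.py <<'E'
from h import *
import sys
O=np.array([.645,.0095]); a=np.radians(-9.7); X=np.array([np.cos(a),np.sin(a)]); Y=np.array([-X[1],X[0]])
f=grab_frame("scene"); P=cloud(f); save(f,"pics/"+sys.argv[1]+".png"); im=f["pixels"].astype(int)
p=P[...,:2]-O; fx=p@X*1000; fy=p@Y*1000; z=P[...,2]*1000
m=(abs(z-37)<3)&(abs(fy)<24)&(abs(im[...,0]-im[...,2])<40)
g=m&(fx>15)&(fx<54); 
if g.any(): print("front part x",np.percentile(fx[g],[1,50,98]),"y",np.percentile(fy[g],[2,98]))
g=m&(fx<-18)&(fx>-120); print("rear x",np.percentile(fx[g],[1,50,99]),"y",np.percentile(fy[g],[2,98]))
s=env.observe(); q=s["eef_pos"][:2]-O; print("tcp",q@X*1000,q@Y*1000,s["eef_pos"][2],"F",s["wrist_force"].round(2),"j",s["joint_positions"].round(1),s["moment"].round(3))
E
python3 m.py s1
```

```text
front part x [15.45321892 30.44834216 44.68806918] y [-19.65173911  15.66604534]
rear x [-101.94821363  -63.80949211  -39.92069015] y [-19.97995544  15.65126593]
tcp -96.42095264412676 -0.6308903711890399 0.02655739313372106 F [-0.76  0.61 -0.96] j [-27.5  22.1  23.8 107.8 -11.   52.4  81.8] [0.15  0.14  0.012]
```

Call:
step_arm --moves '[{"delta_pos": [-0.03,0,0],"rot": [0,0,0],"claw": 0},{"delta_pos": [-0.03,0,0],"rot": [0,0,0],"claw": 0},{"delta_pos": [-0.03,0,0],"rot": [0,0,0],"claw": 0},{"delta_pos": [-0.03,0,0],"rot": [0,0,0],"claw": 0},{"delta_pos": [-0.03,0,0],"rot": [0,0,0],"claw": 0}]'

```text
t: 4.32
eef_pos: [0.5553, 0.0242, 0.0265]
eef_rot: [[-0.986, 0.168, -0.0], [0.168, 0.986, 0.0], [0.0, 0.0, -1.0]]
wrist_force: [-2.3, 0.5, 0.0]
gripper_width: 0.0003
finger_force: 1.0
```

Call:
step_arm --moves '[{"delta_pos": [-0.012,0,0],"rot": [0,0,0],"claw": 0},{"delta_pos": [-0.012,0,0],"rot": [0,0,0],"claw": 0},{"delta_pos": [-0.012,0,0],"rot": [0,0,0],"claw": 0},{"delta_pos": [-0.012,0,0],"rot": [0,0,0],"claw": 0}]'

```text
t: 4.65
eef_pos: [0.5571, 0.0239, 0.0265]
eef_rot: [[-0.986, 0.168, 0.0], [0.168, 0.986, 0.0], [-0.0, 0.0, -1.0]]
wrist_force: [-1.7, -0.2, -0.2]
gripper_width: 0.0004
finger_force: 0.8
```

```bash
python3 m.py s2
```

```text
front part x [15.73547275 32.53781765 49.52044291] y [-20.0453913   15.53897222]
rear x [-90.68074687 -59.53825091 -39.77214116] y [-19.80616395  15.8185677 ]
tcp -88.99309415019096 -0.5746767631621442 0.02650161152989816 F [-1.27  0.54 -1.1 ] j [-27.1  22.9  23.7 106.7 -11.4  52.7  82.2] [0.09  0.215 0.028]
```

Call:
step_arm --moves '[{"delta_pos": [-0.012,0,0],"rot": [0,0,0],"claw": 0},{"delta_pos": [-0.012,0,0],"rot": [0,0,0],"claw": 0},{"delta_pos": [-0.012,0,0],"rot": [0,0,0],"claw": 0},{"delta_pos": [-0.012,0,0],"rot": [0,0,0],"claw": 0}]'

```text
t: 5.03
eef_pos: [0.559, 0.0236, 0.0265]
eef_rot: [[-0.986, 0.168, -0.0], [0.168, 0.986, 0.0], [0.0, 0.0, -1.0]]
wrist_force: [-1.8, 0.3, -1.5]
gripper_width: 0.0001
finger_force: 0.7
```

Call:
step_arm --moves '[{"delta_pos": [-0.01,0,0],"rot": [0,0,0],"claw": 0},{"delta_pos": [-0.01,0,0],"rot": [0,0,0],"claw": 0},{"delta_pos": [-0.01,0,0],"rot": [0,0,0],"claw": 0}]'

```text
t: 5.28
eef_pos: [0.5593, 0.0235, 0.0264]
eef_rot: [[-0.986, 0.168, -0.002], [0.168, 0.986, 0.0], [0.002, -0.0, -1.0]]
wrist_force: [-7.8, 1.4, 5.4]
gripper_width: 0.0006
finger_force: 3.9
```

```bash
cat >> m.py <<'E'
# bar yaw from long-edge line fits in the fixture frame
def edge(mm):
    xs=fx[mm]; ys=fy[mm]; b=np.arange(xs.min(),xs.max(),4); t=[]
    for x in b:
        k=(xs>=x)&(xs<x+4)
        if k.sum()>4: t.append((x+2,ys[k].max(),ys[k].min()))
    t=np.array(t); return [np.degrees(np.arctan(np.polyfit(t[:,0],t[:,i],1)[0])).round(2) for i in(1,2)]
print("yaw rear edges",edge(m&(fx<-25)&(fx>-70)))
K=(slice(225,315),slice(295,395)); cv2.imwrite("pics/"+sys.argv[1]+"c.png",cv2.resize(f["pixels"][K][:,:,::-1],None,fx=6,fy=6,interpolation=cv2.INTER_CUBIC))
E
python3 m.py s3
```

```text
front part x [15.2499577  32.95979415 49.53191998] y [-20.25820149  16.12355815]
rear x [-88.95622948 -59.24920883 -40.29838713] y [-20.29238061  16.4479244 ]
tcp -86.84594633985074 -0.5476322644907671 0.026448638577740307 F [-6.8   0.53  3.39] j [-26.9  23.2  23.7 106.2 -11.5  53.   82.4] [ 0.18   1.447 -0.051]
yaw rear edges [np.float64(-4.55), np.float64(3.77)]
```

View pics/s3c.png

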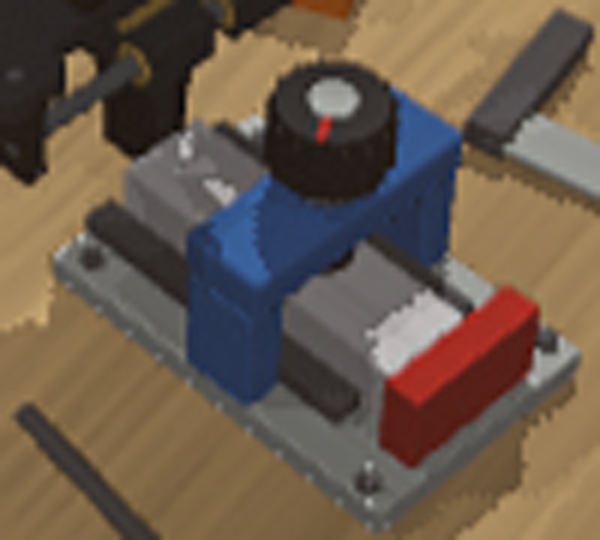

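The bar's far end now sits behind the red stop, near (400,350) in the crop, and the wrist feels about 7 N. One slightly firmer nudge will square it up.

Call:
step_arm --moves '[{"delta_pos": [-0.01,0,0],"rot": [0,0,0],"claw": 0},{"delta_pos": [-0.01,0,0],"rot": [0,0,0],"claw": 0},{"delta_pos": [0,0,0],"rot": [0,0,0],"claw": 0},{"delta_pos": [0,0,0],"rot": [0,0,0],"claw": 0},{"delta_pos": [0,0,0],"rot": [0,0,0],"claw": 0}]'

```text
t: 5.75
eef_pos: [0.5594, 0.0236, 0.0264]
eef_rot: [[-0.986, 0.168, -0.003], [0.168, 0.986, 0.001], [0.003, 0.0, -1.0]]
wrist_force: [-10.2, 0.9, 7.9]
gripper_width: 0.0008
finger_force: 5.1
```

The bar is home: contact is rigid at about 10 N with no further motion. I'll back off, raise, open the fingers and wind the wrist counter-clockwise.

Call:
step_arm --moves '[{"delta_pos": [0.02,0,0],"rot": [0,0,0],"claw": 0},{"delta_pos": [0.03,0,0],"rot": [0,0,0],"claw": 0},{"delta_pos": [0.4,0,0],"rot": [0,0,0],"claw": 0},{"delta_pos": [0.55,0,0],"rot": [0,0,0],"claw": 0},{"delta_pos": [0,0,-0.5],"rot": [0,0,0],"claw": 0}]'

```text
t: 6.17
eef_pos: [0.5166, 0.0301, 0.0434]
eef_rot: [[-0.986, 0.167, -0.007], [0.167, 0.986, -0.001], [0.007, -0.002, -1.0]]
wrist_force: [-0.3, 0.0, -1.0]
gripper_width: 0.0006
finger_force: 0.0
```

Call:
step_arm --moves '[{"delta_pos": [0,0,-0.7],"rot": [0,0,-0.92],"claw": 60},{"delta_pos": [0,0,-0.7],"rot": [0,0,-0.92],"claw": 70},{"delta_pos": [0,0,-0.7],"rot": [0,0,-0.92],"claw": 70},{"delta_pos": [0,0,-0.7],"rot": [0,0,-0.92],"claw": 70},{"delta_pos": [0,0,-0.5],"rot": [0,0,-0.92],"claw": 70}]'

```text
t: 6.58
eef_pos: [0.5228, 0.0298, 0.1816]
eef_rot: [[-0.95, -0.312, 0.004], [-0.312, 0.95, 0.001], [-0.004, -0.001, -1.0]]
wrist_force: [0.6, -0.4, -0.3]
gripper_width: 0.0258
finger_force: 0.0
```

Call:
step_arm --moves '[{"delta_pos": [0,0,0],"rot": [0,0,-0.92],"claw": 70},{"delta_pos": [0,0,0],"rot": [0,0,-0.92],"claw": 70},{"delta_pos": [0,0,0],"rot": [0,0,-0.92],"claw": 70},{"delta_pos": [0,0,0],"rot": [0,0,-0.92],"claw": 70},{"delta_pos": [0,0,0],"rot": [0,0,-0.92],"claw": 70}]'

```text
t: 7.0
eef_pos: [0.5222, 0.0299, 0.179]
eef_rot: [[-0.697, -0.717, 0.002], [-0.717, 0.697, 0.0], [-0.002, -0.001, -1.0]]
wrist_force: [-0.6, 0.3, -0.4]
gripper_width: 0.0593
finger_force: 0.0
```

Call:
step_arm --moves '[{"delta_pos": [0,0,0],"rot": [0,0,-0.92],"claw": 70},{"delta_pos": [0,0,0],"rot": [0,0,-0.92],"claw": 70},{"delta_pos": [0,0,0],"rot": [0,0,-0.92],"claw": 70},{"delta_pos": [0,0,0],"rot": [0,0,-0.92],"claw": 70},{"delta_pos": [0,0,0],"rot": [0,0,-0.92],"claw": 70}]'

```text
t: 7.42
eef_pos: [0.5217, 0.0301, 0.1764]
eef_rot: [[-0.406, -0.914, -0.003], [-0.914, 0.406, -0.004], [0.005, 0.002, -1.0]]
wrist_force: [0.3, 0.0, -0.5]
gripper_width: 0.0701
finger_force: 0.0
```

Call:
step_arm --moves '[{"delta_pos": [0,0,0],"rot": [0,0,-0.92],"claw": 70},{"delta_pos": [0,0,0],"rot": [0,0,-0.92],"claw": 70},{"delta_pos": [0,0,0],"rot": [0,0,-0.92],"claw": 70},{"delta_pos": [0,0,0],"rot": [0,0,-0.92],"claw": 70},{"delta_pos": [0,0,0],"rot": [0,0,-0.92],"claw": 70}]'

```text
t: 7.83
eef_pos: [0.5169, 0.0266, 0.1616]
eef_rot: [[-0.263, -0.964, -0.035], [-0.964, 0.264, -0.025], [0.034, 0.027, -0.999]]
wrist_force: [0.1, 0.9, -0.9]
gripper_width: 0.0702
finger_force: 0.0
```

```bash
python3 m.py s4; python3 - <<'E'
from h import *
f=grab_frame("top"); P=cloud(f); im=f["pixels"].astype(int)
for n in("top","scene"):
    f=grab_frame(n); P=cloud(f)
    m=(abs(P[...,2]-.112)<.003)&(np.hypot(P[...,0]-.645,P[...,1]-.0095)<.03); q=P[m]
    print(n,m.sum(),cv2.minEnclosingCircle(np.float32(q[:,:2]*1000)),q[:,:2].mean(0))
s=env.observe(); R=s["eef_rot"]; print(R.round(3)); print("tool delta/40mm",R.T@(np.array([.645,.0094,s["eef_pos"][2]])-s["eef_pos"])/.04,s["eef_pos"])
E
```

```text
front part x [15.62904928 32.55788163 49.16262437] y [-20.20301447  15.22279247]
rear x [-74.37090947 -57.00174674 -39.23184886] y [-20.42542832  15.9491241 ]
tcp -129.7817697453645 -4.635813212580206 0.1611066253101943 F [-0.84  0.92 -1.14] j [ 27.   13.8 -40.4 101.   10.3  71.2 148.5] [ 0.102  0.169 -0.036]
yaw rear edges [np.float64(-3.45), np.float64(0.95)]
top 0 ((0.0, 0.0), 0.0) [nan nan]
scene 252 ((646.0800170898438, 10.009297370910645), 21.632402420043945) [0.64583029 0.00865654]
[[-0.268 -0.963 -0.038]
 [-0.963  0.269 -0.024]
 [ 0.034  0.03  -0.999]]
tool delta/40mm [-0.47384082 -3.20147734 -0.11104342] [0.5164713  0.0254771  0.16081827]<stdin>:6: RuntimeWarning: Mean of empty slice.
  ret = um.true_divide(
```

The wrist reached its joint range, because j7 falls as the tool turns clockwise. It is now fully wound for the clockwise turn, so I'll back off slightly to get upright.

Call:
step_arm --moves '[{"delta_pos": [0,0,0],"rot": [0,0,0.9],"claw": 70},{"delta_pos": [0,0,0],"rot": [0,0,0.9],"claw": 70},{"delta_pos": [0,0,0],"rot": [0,0,0.9],"claw": 70},{"delta_pos": [0,0,0],"rot": [0,0,0.9],"claw": 70},{"delta_pos": [0,0,0],"rot": [0,0,0.9],"claw": 70}]'

```text
t: 8.45
eef_pos: [0.5165, 0.027, 0.1612]
eef_rot: [[-0.677, -0.735, -0.037], [-0.735, 0.678, -0.026], [0.044, 0.009, -0.999]]
wrist_force: [0.6, 0.2, 0.3]
gripper_width: 0.0702
finger_force: 0.0
```

```bash
cat > d.py <<'E'
from h import *
s=env.observe(); R=s["eef_rot"]; print(R.round(3)); print("tool delta/40mm",R.T@(np.array([.6453,.0092,.0863])-s["eef_pos"])/.04,s["eef_pos"],s["joint_positions"].round(1),"M",s["moment"].round(3),s["wrist_force"].round(2))
print("tilt fix rot units", R.T@np.cross(R[:,2],[0,0,-1])*180/np.pi/6)
E
python3 d.py
```

```text
[[-0.677 -0.735 -0.037]
 [-0.735  0.678 -0.026]
 [ 0.044  0.009 -0.999]]
tool delta/40mm [-1.93647469 -2.68657074  1.7630222 ] [0.51646772 0.02697491 0.16118421] [ 22.6  12.9 -35.4 101.1   8.9  70.9 122. ] M [ 0.141  0.016 -0.032] [0.58 0.17 0.28]
tilt fix rot units [ 0.09032081 -0.42147392  0.        ]
```

Call:
step_arm --moves '[{"delta_pos": [0,0,0],"rot": [0.09,-0.42,0],"claw": 70},{"delta_pos": [-0.464,-0.667,0],"rot": [0,0,0],"claw": 70},{"delta_pos": [-0.464,-0.667,0],"rot": [0,0,0],"claw": 70},{"delta_pos": [-0.464,-0.667,0],"rot": [0,0,0],"claw": 70},{"delta_pos": [-0.464,-0.667,0],"rot": [0,0,0],"claw": 70}]'

```text
t: 8.87
eef_pos: [0.6466, 0.0096, 0.1607]
eef_rot: [[-0.674, -0.739, -0.001], [-0.739, 0.674, -0.003], [0.002, -0.001, -1.0]]
wrist_force: [1.0, 0.5, 1.3]
gripper_width: 0.0698
finger_force: 0.0
```

Call:
step_arm --moves '[{"delta_pos": [0,0,0],"rot": [0,0,0],"claw": 70}]'

```text
t: 8.95
eef_pos: [0.6489, 0.0086, 0.1588]
eef_rot: [[-0.675, -0.738, -0.001], [-0.738, 0.675, -0.001], [0.002, 0.0, -1.0]]
wrist_force: [0.8, -1.0, -0.8]
gripper_width: 0.0699
finger_force: 0.0
```

```bash
python3 d.py
```

```text
[[-0.675 -0.738 -0.001]
 [-0.738  0.675 -0.001]
 [ 0.002  0.    -1.   ]]
tool delta/40mm [0.04635791 0.07520529 1.81177641] [0.64886232 0.00862173 0.15876735] [ 18.8  27.8 -32.3  83.   15.1  73.6 122.7] M [ 0.067  0.022 -0.017] [ 0.77 -0.96 -0.83]
tilt fix rot units [ 0.00126589 -0.01645777  0.        ]
```

Correct by (0.05, 0.07), descend about 72 mm, check, then close.

Call:
step_arm --moves '[{"delta_pos": [0.05,0.07,0.4],"rot": [0,0,0],"claw": 70},{"delta_pos": [0,0,0.5],"rot": [0,0,0],"claw": 70},{"delta_pos": [0,0,0.5],"rot": [0,0,0],"claw": 70},{"delta_pos": [0,0,0.4],"rot": [0,0,0],"claw": 70},{"delta_pos": [0,0,0],"rot": [0,0,0],"claw": 70}]'

```text
t: 9.37
eef_pos: [0.6395, 0.0103, 0.085]
eef_rot: [[-0.673, -0.739, -0.006], [-0.739, 0.673, -0.002], [0.006, 0.003, -1.0]]
wrist_force: [-1.3, -0.9, -0.8]
gripper_width: 0.0696
finger_force: 0.0
```

```bash
python3 d.py; python3 m.py s5; python3 -c "
from h import *
im=cv2.imread('pics/s5.png'); cv2.imwrite('pics/s5d.png',cv2.resize(im[165:305,265:425],None,fx=4,fy=4,interpolation=cv2.INTER_CUBIC))"
```

```text
[[-0.673 -0.739 -0.006]
 [-0.739  0.673 -0.002]
 [ 0.006  0.003 -1.   ]]
tool delta/40mm [-0.07867459 -0.12553911 -0.03255181] [0.63946014 0.01025218 0.08503352] [ 18.6  30.6 -31.6  88.5  17.   66.2 121.2] M [ 0.051  0.095 -0.06 ] [-1.31 -0.94 -0.77]
tilt fix rot units [ 0.03286294 -0.0554683   0.        ]
front part x [15.33367276 32.566226   49.78068247] y [-20.35751713  15.56274131]
rear x [-75.32312122 -57.03423589 -39.83710707] y [-19.9481817   15.70685333]
tcp -4.709713483323038 0.1770652679008327 0.08715473802680289 F [-0.34 -0.53  0.26] j [ 18.6  30.5 -31.7  88.3  17.   66.3 121.2] [ 0.117  0.06  -0.002]
yaw rear edges [np.float64(-4.35), np.float64(-1.46)]
```

View pics/s5d.png

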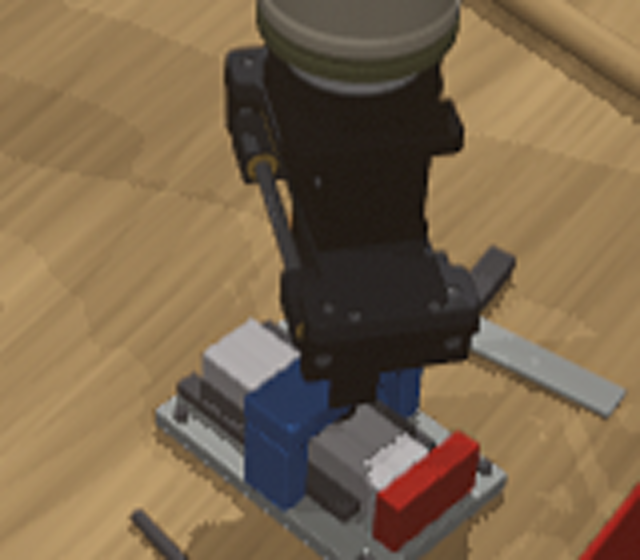

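The gripper straddles the knob and the bar sits against the stop at (430,480). I correct the 5 mm offset and let it settle.

Call:
step_arm --moves '[{"delta_pos": [-0.08,-0.12,0],"rot": [0,0,0],"claw": 70},{"delta_pos": [0,0,0],"rot": [0,0,0],"claw": 70},{"delta_pos": [0,0,0],"rot": [0,0,0],"claw": 70}]'

```text
t: 9.67
eef_pos: [0.6483, 0.0094, 0.0901]
eef_rot: [[-0.674, -0.739, 0.001], [-0.739, 0.674, 0.0], [-0.001, -0.0, -1.0]]
wrist_force: [-0.2, -0.4, -0.7]
gripper_width: 0.0703
finger_force: 0.0
```

```bash
python3 d.py
```

```text
[[-0.674 -0.739  0.001]
 [-0.739  0.674  0.   ]
 [-0.001 -0.    -1.   ]]
tool delta/40mm [0.05331316 0.05152729 0.09445014] [0.64825649 0.00938503 0.09008074] [ 18.7  31.1 -31.9  87.2  17.3  66.6 121.3] M [0.035 0.1   0.054] [-0.18 -0.36 -0.65]
tilt fix rot units [-0.00393168  0.00845455  0.        ]
```

Call:
step_arm --moves '[{"delta_pos": [0.05,0.05,0.09],"rot": [0,0,0],"claw": 60},{"delta_pos": [0,0,0],"rot": [0,0,0],"claw": 50},{"delta_pos": [0,0,0],"rot": [0,0,0],"claw": 46},{"delta_pos": [0,0,0],"rot": [0,0,0],"claw": 46},{"delta_pos": [0,0,0],"rot": [0,0,0],"claw": 46}]'

```text
t: 10.08
eef_pos: [0.6443, 0.009, 0.0852]
eef_rot: [[-0.674, -0.739, -0.001], [-0.739, 0.674, 0.001], [0.0, 0.002, -1.0]]
wrist_force: [0.5, -0.1, 0.3]
gripper_width: 0.0485
finger_force: 0.0
```

```bash
python3 d.py
```

```text
[[-0.674 -0.739 -0.001]
 [-0.739  0.674  0.001]
 [ 0.     0.002 -1.   ]]
tool delta/40mm [-0.0202416  -0.01463346 -0.02797395] [0.64432045 0.00899752 0.08518209] [ 18.9  31.  -31.9  88.   17.3  66.1 121.2] M [ 0.042  0.042 -0.019] [ 0.45 -0.09  0.32]
tilt fix rot units [ 0.01502032 -0.0014643   0.        ]
```

Within 1 mm of the axis, so I close on the knob.

Call:
step_arm --moves '[{"delta_pos": [-0.01,-0.01,-0.02],"rot": [0,0,0],"claw": 40},{"delta_pos": [0,0,0],"rot": [0,0,0],"claw": 30},{"delta_pos": [0,0,0],"rot": [0,0,0],"claw": 30},{"delta_pos": [0,0,0],"rot": [0,0,0],"claw": 30},{"delta_pos": [0,0,0],"rot": [0,0,0],"claw": 30}]'

```text
t: 10.5
eef_pos: [0.6446, 0.0096, 0.086]
eef_rot: [[-0.674, -0.739, -0.002], [-0.739, 0.674, 0.001], [0.0, 0.002, -1.0]]
wrist_force: [-5.0, 2.0, 4.7]
gripper_width: 0.0391
finger_force: 30.0
```

```bash
python3 d.py
```

```text
[[-0.674 -0.739 -0.002]
 [-0.739  0.674  0.001]
 [ 0.     0.002 -1.   ]]
tool delta/40mm [-0.00485239 -0.02076058 -0.00642071] [0.64455496 0.00961617 0.08604513] [ 18.9  31.  -32.   87.8  17.3  66.2 121.2] M [ 0.431  1.106 -0.063] [-4.99  1.99  4.69]
tilt fix rot units [ 0.02156063 -0.00407763  0.        ]
```

Call:
step_arm --moves '[{"delta_pos": [0,0,0],"rot": [0,0,0.5],"claw": 30},{"delta_pos": [0,0,0],"rot": [0,0,0.5],"claw": 30},{"delta_pos": [0,0,0],"rot": [0,0,0.5],"claw": 30},{"delta_pos": [0,0,0],"rot": [0,0,0.5],"claw": 30},{"delta_pos": [0,0,0],"rot": [0,0,0.5],"claw": 30}]'

```text
t: 10.92
eef_pos: [0.6446, 0.0095, 0.0861]
eef_rot: [[-0.843, -0.538, -0.002], [-0.538, 0.843, 0.001], [0.001, 0.002, -1.0]]
wrist_force: [-4.0, 1.5, 5.2]
gripper_width: 0.0395
finger_force: 30.0
```

```bash
cat > k.py <<'E'
from rig import env; import numpy as np
s=env.observe(); R=s["eef_rot"]; a=np.array([-.739,.674]); b=R[:2,1]
print("turn cw deg",np.degrees(-np.arctan2(a[0]*b[1]-a[1]*b[0],a@b)).round(2),"Mz",s["moment"].round(3),"tau7",s["joint_torque"][6].round(3),"qd7",s["qvel"][6].round(1),"F",s["wrist_force"].round(1),"w",s["gripper_width"].round(4),"j7",s["joint_positions"][6].round(1),s["eef_pos"].round(4),s["t"])
E
python3 k.py
```

```text
Traceback (most recent call last):
  File "k.py", line 3, in <module>
    print("turn cw deg",np.degrees(-np.arctan2(a[0]*b[1]-a[1]*b[0],a@b)).round(2),"Mz",s["moment"].round(3),"tau7",s["joint_torque"][6].round(3),"qd7",s["qvel"][6].round(1),"F",s["wrist_force"].round(1),"w",s["gripper_width"].round(4),"j7",s["joint_positions"][6].round(1),s["eef_pos"].round(4),s["t"])
                                                                                                                                                                                                               ^^^^^^^^^^^^^^^^^^^^^^^^
AttributeError: 'float' object has no attribute 'round'
```

```bash
sed -i 's/s\["gripper_width"\].round(4)/round(s["gripper_width"],4)/' k.py; python3 k.py
```

```text
turn cw deg 15.11 Mz [0.379 1.111 0.213] tau7 0.968 qd7 -33.3 F [-4.   1.5  5.2] w 0.0395 j7 107.1 [0.6446 0.0095 0.0861] 10.9167
```

Call:
step_arm --moves '[{"delta_pos": [0,0,0],"rot": [0,0,0.5],"claw": 30},{"delta_pos": [0,0,0],"rot": [0,0,0.5],"claw": 30},{"delta_pos": [0,0,0],"rot": [0,0,0.5],"claw": 30},{"delta_pos": [0,0,0],"rot": [0,0,0.5],"claw": 30},{"delta_pos": [0,0,0],"rot": [0,0,0.5],"claw": 30}]'

```text
t: 11.33
eef_pos: [0.6446, 0.0094, 0.0861]
eef_rot: [[-0.954, -0.301, -0.002], [-0.301, 0.954, 0.001], [0.002, 0.001, -1.0]]
wrist_force: [-4.2, 1.7, 5.2]
gripper_width: 0.0393
finger_force: 30.0
```

```bash
python3 k.py
```

```text
turn cw deg 30.11 Mz [0.318 1.086 0.193] tau7 0.966 qd7 -33.3 F [-4.2  1.7  5.2] w 0.0393 j7 93.2 [0.6446 0.0094 0.0861] 11.3333
```

Call:
step_arm --moves '[{"delta_pos": [0,0,0],"rot": [0,0,0.5],"claw": 30},{"delta_pos": [0,0,0],"rot": [0,0,0.5],"claw": 30},{"delta_pos": [0,0,0],"rot": [0,0,0.5],"claw": 30},{"delta_pos": [0,0,0],"rot": [0,0,0.5],"claw": 30},{"delta_pos": [0,0,0],"rot": [0,0,0.5],"claw": 30}]'

```text
t: 11.75
eef_pos: [0.6446, 0.0095, 0.0861]
eef_rot: [[-0.999, -0.044, -0.002], [-0.044, 0.999, 0.001], [0.002, 0.001, -1.0]]
wrist_force: [-4.9, 0.7, 5.4]
gripper_width: 0.0392
finger_force: 30.0
```

```bash
python3 k.py; python3 m.py s6
```

```text
turn cw deg 45.11 Mz [0.274 1.052 0.248] tau7 0.968 qd7 -33.3 F [-4.9  0.7  5.4] w 0.0392 j7 79.2 [0.6446 0.0095 0.0861] 11.75
front part x [15.83536191 32.61346053 49.35126253] y [-20.33666245  16.20556058]
rear x [-74.34442256 -55.07347655 -38.86209754] y [-20.38960256  -1.11120678]
tcp -0.41775946087449656 -0.16210171845260096 0.08605970031202323 F [-5.04  1.97  5.25] j [ 12.9  29.4 -23.6  88.2  12.4  65.2  79. ] [0.331 1.077 0.047]
yaw rear edges [np.float64(12.37), np.float64(0.8)]
```

Call:
step_arm --moves '[{"delta_pos": [0,0,0],"rot": [0,0,0.5],"claw": 30},{"delta_pos": [0,0,0],"rot": [0,0,0.5],"claw": 30},{"delta_pos": [0,0,0],"rot": [0,0,0.5],"claw": 30},{"delta_pos": [0,0,0],"rot": [0,0,0.5],"claw": 30}]'

```text
t: 12.13
eef_pos: [0.6445, 0.0093, 0.086]
eef_rot: [[-0.987, 0.163, -0.002], [0.163, 0.987, 0.001], [0.002, 0.0, -1.0]]
wrist_force: [-4.0, 0.1, 5.9]
gripper_width: 0.0392
finger_force: 30.0
```

```bash
python3 k.py
```

```text
turn cw deg 57.04 Mz [0.341 1.175 0.244] tau7 0.964 qd7 -33.4 F [-4.   0.1  5.9] w 0.0392 j7 68.1 [0.6445 0.0093 0.086 ] 12.1333
```

Call:
step_arm --moves '[{"delta_pos": [0,0,0],"rot": [0,0,0.5],"claw": 30},{"delta_pos": [0,0,0],"rot": [0,0,0.5],"claw": 30},{"delta_pos": [0,0,0],"rot": [0,0,0.5],"claw": 30}]'

```text
t: 12.38
eef_pos: [0.6445, 0.0093, 0.086]
eef_rot: [[-0.949, 0.316, -0.002], [0.316, 0.949, 0.001], [0.002, 0.0, -1.0]]
wrist_force: [-5.9, 1.5, 6.4]
gripper_width: 0.0394
finger_force: 30.0
```

```bash
python3 k.py
```

```text
turn cw deg 66.04 Mz [0.222 1.226 0.29 ] tau7 0.914 qd7 -33.4 F [-5.9  1.5  6.4] w 0.0394 j7 59.7 [0.6445 0.0093 0.086 ] 12.3833
```

Call:
step_arm --moves '[{"delta_pos": [0,0,0],"rot": [0,0,0.5],"claw": 30},{"delta_pos": [0,0,0],"rot": [0,0,0.5],"claw": 30},{"delta_pos": [0,0,0],"rot": [0,0,0.5],"claw": 30}]'

```text
t: 12.63
eef_pos: [0.6445, 0.0093, 0.086]
eef_rot: [[-0.888, 0.46, -0.002], [0.46, 0.888, 0.001], [0.002, -0.0, -1.0]]
wrist_force: [-5.0, 0.7, 5.2]
gripper_width: 0.0395
finger_force: 30.0
```

```bash
python3 k.py
```

```text
turn cw deg 75.03 Mz [0.188 1.265 0.358] tau7 0.867 qd7 -33.4 F [-5.   0.7  5.2] w 0.0395 j7 51.3 [0.6445 0.0093 0.086 ] 12.6333
```

Pressing began near 58°, so I expect the click near 110°. I go on in smaller steps.

Call:
step_arm --moves '[{"delta_pos": [0,0,0],"rot": [0,0,0.5],"claw": 30},{"delta_pos": [0,0,0],"rot": [0,0,0.5],"claw": 30},{"delta_pos": [0,0,0],"rot": [0,0,0.5],"claw": 30}]'

```text
t: 12.88
eef_pos: [0.6445, 0.0094, 0.086]
eef_rot: [[-0.805, 0.593, -0.002], [0.593, 0.805, 0.001], [0.002, -0.001, -1.0]]
wrist_force: [-5.7, 1.5, 6.4]
gripper_width: 0.0392
finger_force: 30.0
```

```bash
python3 k.py
```

```text
turn cw deg 84.03 Mz [0.161 1.292 0.364] tau7 0.82 qd7 -33.5 F [-5.7  1.5  6.4] w 0.0392 j7 42.9 [0.6445 0.0094 0.086 ] 12.8833
```

Call:
step_arm --moves '[{"delta_pos": [0,0,0],"rot": [0,0,0.5],"claw": 30},{"delta_pos": [0,0,0],"rot": [0,0,0.5],"claw": 30}]'

```text
t: 13.05
eef_pos: [0.6444, 0.0093, 0.086]
eef_rot: [[-0.739, 0.674, -0.002], [0.674, 0.739, 0.001], [0.002, -0.001, -1.0]]
wrist_force: [-6.4, 0.7, 6.2]
gripper_width: 0.0392
finger_force: 30.0
```

```bash
python3 k.py
```

```text
turn cw deg 90.02 Mz [0.159 1.313 0.43 ] tau7 0.795 qd7 -33.4 F [-6.4  0.7  6.2] w 0.0392 j7 37.2 [0.6444 0.0093 0.086 ] 13.05
```

Call:
step_arm --moves '[{"delta_pos": [0,0,0],"rot": [0,0,0.5],"claw": 30},{"delta_pos": [0,0,0],"rot": [0,0,0.5],"claw": 30}]'

```text
t: 13.22
eef_pos: [0.6444, 0.0093, 0.086]
eef_rot: [[-0.664, 0.748, -0.002], [0.748, 0.664, 0.001], [0.002, -0.001, -1.0]]
wrist_force: [-6.0, 0.5, 6.9]
gripper_width: 0.0389
finger_force: 30.0
```

```bash
python3 k.py
```

```text
turn cw deg 96.02 Mz [0.17  1.395 0.498] tau7 0.783 qd7 -33.6 F [-6.   0.5  6.9] w 0.0389 j7 31.6 [0.6444 0.0093 0.086 ] 13.2167
```

Call:
step_arm --moves '[{"delta_pos": [0,0,0],"rot": [0,0,0.5],"claw": 30},{"delta_pos": [0,0,0],"rot": [0,0,0.5],"claw": 30}]'

```text
t: 13.38
eef_pos: [0.6443, 0.0093, 0.086]
eef_rot: [[-0.582, 0.813, -0.002], [0.813, 0.582, 0.001], [0.002, -0.002, -1.0]]
wrist_force: [-6.6, 0.3, 6.5]
gripper_width: 0.0398
finger_force: 30.0
```

```bash
python3 k.py
```

```text
turn cw deg 102.02 Mz [0.148 1.428 0.44 ] tau7 0.791 qd7 -33.5 F [-6.6  0.3  6.5] w 0.0398 j7 26.0 [0.6443 0.0093 0.086 ] 13.3833
```

Call:
step_arm --moves '[{"delta_pos": [0,0,0],"rot": [0,0,0.5],"claw": 30}]'

```text
t: 13.47
eef_pos: [0.6443, 0.0093, 0.086]
eef_rot: [[-0.539, 0.842, -0.003], [0.842, 0.539, 0.001], [0.002, -0.002, -1.0]]
wrist_force: [-7.0, 0.7, 7.0]
gripper_width: 0.0392
finger_force: 30.0
```

```bash
python3 k.py
```

```text
turn cw deg 105.02 Mz [0.187 1.47  0.431] tau7 0.812 qd7 -33.4 F [-7.   0.7  7. ] w 0.0392 j7 23.2 [0.6443 0.0093 0.086 ] 13.4667
```

Call:
step_arm --moves '[{"delta_pos": [0,0,0],"rot": [0,0,0.5],"claw": 30}]'

```text
t: 13.55
eef_pos: [0.6443, 0.0094, 0.086]
eef_rot: [[-0.494, 0.869, -0.003], [0.869, 0.494, 0.001], [0.002, -0.002, -1.0]]
wrist_force: [-6.1, 2.4, 6.0]
gripper_width: 0.0395
finger_force: 30.0
```

```bash
python3 k.py
```

```text
turn cw deg 108.03 Mz [0.145 1.491 0.399] tau7 0.852 qd7 -33.5 F [-6.1  2.4  6. ] w 0.0395 j7 20.4 [0.6443 0.0094 0.086 ] 13.55
```

Torque is beginning to fall, so I continue in 3° steps.

Call:
step_arm --moves '[{"delta_pos": [0,0,0],"rot": [0,0,0.5],"claw": 30}]'

```text
t: 13.63
eef_pos: [0.6442, 0.0093, 0.086]
eef_rot: [[-0.448, 0.894, -0.003], [0.894, 0.448, 0.001], [0.002, -0.002, -1.0]]
wrist_force: [-7.0, 1.5, 7.1]
gripper_width: 0.0396
finger_force: 30.0
```

```bash
python3 k.py
```

```text
turn cw deg 111.03 Mz [0.263 1.508 0.317] tau7 0.918 qd7 -33.5 F [-7.   1.5  7.1] w 0.0396 j7 17.6 [0.6442 0.0093 0.086 ] 13.6333
```

Call:
step_arm --moves '[{"delta_pos": [0,0,0],"rot": [0,0,0.5],"claw": 30}]'

```text
t: 13.72
eef_pos: [0.6442, 0.0094, 0.086]
eef_rot: [[-0.4, 0.916, -0.003], [0.916, 0.4, 0.001], [0.002, -0.002, -1.0]]
wrist_force: [-7.1, 1.2, 6.1]
gripper_width: 0.0393
finger_force: 30.0
```

```bash
python3 k.py
```

```text
turn cw deg 114.03 Mz [0.192 1.555 0.268] tau7 1.016 qd7 -33.5 F [-7.1  1.2  6.1] w 0.0393 j7 14.8 [0.6442 0.0094 0.086 ] 13.7167
```

Call:
step_arm --moves '[{"delta_pos": [0,0,0],"rot": [0,0,0.4],"claw": 30}]'

```text
t: 13.8
eef_pos: [0.6442, 0.0095, 0.086]
eef_rot: [[-0.361, 0.932, -0.003], [0.932, 0.361, 0.001], [0.002, -0.002, -1.0]]
wrist_force: [-6.4, 2.1, 6.5]
gripper_width: 0.0393
finger_force: 30.0
```

```bash
python3 k.py
```

```text
turn cw deg 116.45 Mz [0.214 1.596 0.116] tau7 0.658 qd7 -26.0 F [-6.4  2.1  6.5] w 0.0393 j7 12.5 [0.6442 0.0095 0.086 ] 13.8
```

Call:
step_arm --moves '[{"delta_pos": [0,0,0],"rot": [0,0,0.4],"claw": 30}]'

```text
t: 13.88
eef_pos: [0.6442, 0.0095, 0.0861]
eef_rot: [[-0.322, 0.947, -0.003], [0.947, 0.322, 0.001], [0.002, -0.002, -1.0]]
wrist_force: [-6.7, 0.8, 7.0]
gripper_width: 0.0395
finger_force: 30.0
```

```bash
python3 k.py
```

```text
turn cw deg 118.82 Mz [0.205 1.509 0.054] tau7 0.921 qd7 -26.6 F [-6.7  0.8  7. ] w 0.0395 j7 10.3 [0.6442 0.0095 0.0861] 13.8833
```

Call:
step_arm --moves '[{"delta_pos": [0,0,0],"rot": [0,0,0.4],"claw": 30}]'

```text
t: 13.97
eef_pos: [0.6442, 0.0095, 0.086]
eef_rot: [[-0.282, 0.959, -0.003], [0.959, 0.282, 0.001], [0.002, -0.002, -1.0]]
wrist_force: [-6.2, 1.7, 6.9]
gripper_width: 0.0395
finger_force: 30.0
```

```bash
python3 k.py
```

```text
turn cw deg 121.23 Mz [ 0.197  1.546 -0.007] tau7 1.049 qd7 -26.8 F [-6.2  1.7  6.9] w 0.0395 j7 8.0 [0.6442 0.0095 0.086 ] 13.9667
```

Call:
step_arm --moves '[{"delta_pos": [0,0,0],"rot": [0,0,0.4],"claw": 30}]'

```text
t: 14.05
eef_pos: [0.6442, 0.0095, 0.086]
eef_rot: [[-0.242, 0.97, -0.003], [0.97, 0.242, 0.001], [0.002, -0.002, -1.0]]
wrist_force: [-6.4, 2.4, 6.3]
gripper_width: 0.0394
finger_force: 30.0
```

```bash
python3 k.py
```

```text
turn cw deg 123.63 Mz [0.245 1.561 0.262] tau7 0.938 qd7 -26.5 F [-6.4  2.4  6.3] w 0.0394 j7 5.8 [0.6442 0.0095 0.086 ] 14.05
```

Torque went through zero and rises again, so the click is passed and the clutch is solid. I stop here, release and rise.

Call:
step_arm --moves '[{"delta_pos": [0,0,0],"rot": [0,0,0],"claw": 39},{"delta_pos": [0,0,0],"rot": [0,0,0],"claw": 46},{"delta_pos": [0,0,0],"rot": [0,0,0],"claw": 70},{"delta_pos": [0,0,0],"rot": [0,0,0],"claw": 70},{"delta_pos": [0,0,0],"rot": [0,0,0],"claw": 70}]'

```text
t: 14.47
eef_pos: [0.6451, 0.0089, 0.0857]
eef_rot: [[-0.243, 0.97, -0.001], [0.97, 0.243, 0.001], [0.001, -0.001, -1.0]]
wrist_force: [-0.7, 0.4, 0.1]
gripper_width: 0.0582
finger_force: 0.0
```

Call:
step_arm --moves '[{"delta_pos": [0,0,0],"rot": [0,0,0],"claw": 70},{"delta_pos": [0,0,-0.3],"rot": [0,0,0],"claw": 70},{"delta_pos": [0,0,-0.6],"rot": [0,0,0],"claw": 70},{"delta_pos": [0,0,-0.8],"rot": [0,0,0],"claw": 70},{"delta_pos": [0,0,-0.8],"rot": [0,0,0],"claw": 70}]'

```text
t: 14.88
eef_pos: [0.6446, 0.009, 0.1875]
eef_rot: [[-0.243, 0.97, -0.002], [0.97, 0.243, 0.001], [0.001, -0.002, -1.0]]
wrist_force: [0.5, -0.8, 1.2]
gripper_width: 0.0702
finger_force: 0.0
```

Call:
step_arm --moves '[{"delta_pos": [0,0,-0.8],"rot": [0,0,0],"claw": 70},{"delta_pos": [0,0,-0.8],"rot": [0,0,0],"claw": 70},{"delta_pos": [0,0,0],"rot": [0,0,0],"claw": 70},{"delta_pos": [0,0,0],"rot": [0,0,0],"claw": 70},{"delta_pos": [0,0,0],"rot": [0,0,0],"claw": 70}]'

```text
t: 15.3
eef_pos: [0.645, 0.009, 0.25]
eef_rot: [[-0.243, 0.97, -0.001], [0.97, 0.243, 0.001], [0.001, -0.001, -1.0]]
wrist_force: [-0.2, 0.3, -0.9]
gripper_width: 0.07
finger_force: 0.0
```

```bash
python3 m.py s7
```

```text
front part x [15.73429907 32.40699078 48.90904937] y [-20.16764914  15.87300466]
rear x [-75.37213314 -57.09334431 -39.67112467] y [-20.33732215  16.12054752]
tcp -0.2899420492659357 -0.5911662882068996 0.24915683943159384 F [-0.27 -0.35 -0.75] j [ 2.3 21.3 -9.6 77.6  3.4 81.5  6.9] [-0.072  0.     0.003]
yaw rear edges [np.float64(-0.82), np.float64(0.45)]
```

View pics/s7c.png

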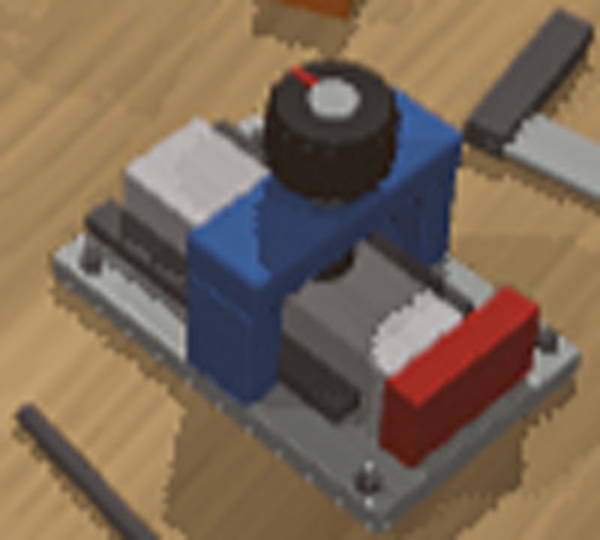

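The bar is home against the stop at (430,350), the pad is down at (335,265), the red mark has turned clockwise to (300,75), and nothing touches the fixture. Handing in.

```bash
python3 -c "
from rig import env; print(env.finish_job())"
```

```text
the job is handed in; nothing more can be done
None
```

The bar is home against the stop and clamped just past the clutch click, the knob is released and the tools were left alone; I handed the job in at about 15 s, but no verdict was returned.

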